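# Make up the pipe kit and the measuring kit

### The arm

A 6-joint arm with a two-finger parallel gripper is mounted at the origin on a cart in front of the work surface, level with it; the furniture and walls round the work are solid. World frame = base frame: x ahead of the robot, y to its left, z up, the work surface at z = 0. Lengths are in mm, angles in rad, forces in N, time in s.
With the tool pointing down it reaches from about 400 to 825 mm from the base axis. Payload 7 kg.
Tool frame: the origin (TCP) lies at the very end of the fingers, on their centre line; the grasp point (between the pads) lies 19 mm behind it; z points along the fingers, y is the direction in which the jaws open and shut (so a half turn about z gives the same grasp; the last joint's range is limited). The gripper opens to 88 mm and grips with 3 to 60 N. Pads are 19 mm wide; open, the fingers measure 130 mm over their backs; the gripper's body (78 mm by 193 mm) begins 47 mm behind the grasp point.
Start: joints at [1.44, 0.359, 0.012, 0, -1.224, -0.288], TCP at [274.504, 616.638, 226.561] pointing down, gripper open.
Joint ranges: [-3.07, 3.07], [-1.43, 2.12], [-1.02, 1.25], [-3.03, 1.67], [-3.05, -0], [-3.03, 3.03]. Speed limits (rad/s): [2.39, 2.39, 3.01, 3.14, 3.14, 3.14].

### API

Orientations are given as a unit quaternion [x, y, z, w].
In Python, from plant import bot gives the robot as it stands. Calls block until the motion is done:
- bot.move_ptp(position, orientation): joint-space move of the TCP to a pose.
- bot.line_to(position, velocity=150, ori=None): straight line of the TCP; ori=None keeps the orientation; velocity is the mean speed in mm/s.
- bot.move_joints(angles): joint-space move.
- bot.move_gripper(opening, force=None): finger opening in mm; force is the grip in N (None keeps the last); returns when the fingers have stopped.
- bot.pause(seconds).
- bot.solve_ik(position, orientation): joint angles nearest the present ones, or None.
- bot.read_state(): the state.
- bot.camera(name): name is "scene" or "top" or "wrist"; returns the picture (480x640x3 uint8, red, green, blue); there is no depth.
- bot.get_calibration(name): a dict with "fx", "fy", "cx", "cy" (pixels), "view" (4x4, takes a point from world to camera coordinates); the wrist camera has in their place "T_tool_cam" (4x4, takes a point from camera to tool coordinates, whose origin is the TCP and whose axes are the flange's). Camera axes: x right, y up, looking along -z (the intrinsics and any distortion apply to the point x, -y, -z); pixel columns grow to the right and rows downward; lengths in mm; the calibration is good to about 2 mm. The wrist camera is an equidistant fisheye: a pixel r from the principal point sees the ray r / f radians off the axis. A picture is of the moment at which its call begins: read the wrist's pose just before it. get_calibration takes no time and is no camera call.
A pose or a line that the arm cannot do raises bot.Unreachable and nothing moves.
- bot.close_job(): hands the job in, once; it reports no verdict.
The state is a dict: "t": time; "joint_pos": joint angles; "qvel": joint speeds; "tau": joint torques, N m; "tcp_pos": TCP position; "eef_rot": TCP orientation; "contact_force": force on the tool from outside, world axes, zero at the start; "moment": the same for the moment, N m; "width": finger opening in mm.
Only numpy, scipy, OpenCV 4.12 (cv2) and the standard library are available. Lean on these libraries where they do the work, as an engineer would, in place of code of your own. Each camera call takes 0.05 s, during which the arm holds its last target. There are 200 camera calls.

### The job

Make up two kits from the stock on the table. In the blue tray go the copper and the dark steel pipe offcut and the wooden chock: lay the copper offcut on its side right up against the tray's yellow end stop, the steel one close beside it, both straight across the tray and centred between its long sides, and set the chock on its broad foot close up against the steel one, straight across and centred too, so that the row cannot roll apart. In the red tray stand the grey tin centred on the round cork disc and lay the tape measure flat and centred on the orange pad, its longer side along the length of the tray; the white plastic pipe offcut belongs to no kit and stays where it lies.

Things in the scene. Friction and masses are not known exactly. Their poses are not given: they have to be found in the camera images.
- pipe_copper: Copper-coloured pipe offcut, a round tube 36 mm in diameter and 60 mm long (18 mm from axis to table), lying on its side and free to roll; about 0.12 kg. Origin at its middle, on its axis; y runs along the pipe, x and z turn with it as it rolls. Its flat ends can be gripped, 60 mm apart. 
- pipe_steel: Dark grey steel pipe offcut, a round tube 36 mm in diameter and 60 mm long (18 mm from axis to table), lying on its side and free to roll; about 0.12 kg. Origin at its middle, on its axis; y runs along the pipe, x and z turn with it as it rolls. Its flat ends can be gripped, 60 mm apart. 
- pipe_white: White plastic pipe offcut, a round tube 36 mm in diameter and 60 mm long (18 mm from axis to table), lying on its side and free to roll; about 0.12 kg. Origin at its middle, on its axis; y runs along the pipe, x and z turn with it as it rolls. Its flat ends can be gripped, 60 mm apart. Part of neither kit: leave it where it lies.
- chock: Pale wooden chock, a bar 60 mm long (y) on a foot 36 mm wide (x), sides sloping evenly to a top 24 mm wide, 26 mm high; 0.06 kg. Origin at the centre of the foot, z up. Its flat ends can be gripped. Set straight down beside a lying pipe it needs its centre 36 mm or more from the pipe's axis; slid up close it touches at 32.3 mm. Either side may face the pipe.
- tape_measure: Yellow tape measure lying flat, 62 mm wide across its body (along x; 66 mm with the small hook), 76 mm long with the hook (along y; body from y = -28 to +38 mm, hook at the -y end), 34 mm high, about 0.25 kg. Origin at the centre of the underside outline, z up. Grip it across x.
- bolt_tin: Open round grey tin, upright, 60 mm in diameter, 45 mm high, about 0.1 kg. Origin at the centre of its underside, z up.
- tray_blue: Blue low tray for the pipe kit, fixed to the table: 166 mm long (x) by 134 mm wide (y), floor 4 mm thick, rim 10 mm high and 4 mm thick (inside 158 x 126 mm). At its -x end, the end nearer the robot, the rim is raised to a yellow end stop 26 mm high. Origin under its centre, on the table; z up.
- tray_red: Red low tray for the measuring kit, fixed to the table, of the same size and rim as the blue one, without an end stop. On the floor a brown round cork disc, 66 mm in diameter, centred 44 mm from the tray's centre towards +x (away from the robot), and an orange rectangular pad, 80 mm (along x) by 70 mm, centred 35 mm from the centre towards -x, both flat. Origin under its centre, on the table; z up.
- cork_disc (a point): Centre of the cork disc on the red tray's floor (axes as the tray's).
- orange_pad (a point): Centre of the orange pad on the red tray's floor (axes as the tray's).

How it is judged (in metres and radians):
At the end, for the whole second after the job is handed in: Blue tray, centred 12 mm, square 0.2 rad: copper pipe within 10 mm of the stop, axes of the pipes within 46 mm (36 touching), upright chock within 46 mm of the steel axis (32 touching). Red: tin 13 mm from disc centre, tape 15 mm from pad centre, 0.25 rad. White pipe moved < 20 mm. All at rest (x of pipe_copper in the frame of tray_blue between -0.065 and -0.051 m and y of pipe_copper in the frame of tray_blue between -0.012 and 0.012 m and angle between the y axis of each of pipe_copper, pipe_steel, chock and the y axis of tray_blue, either way round below 0.2 rad and z of pipe_copper in the frame of tray_blue between 0.018 and 0.026 m and distance between pipe_copper and pipe_steel below 0.046 m and x of pipe_steel in the frame of tray_blue above -0.035 m and y of pipe_steel in the frame of tray_blue between -0.012 and 0.012 m and z of pipe_steel in the frame of tray_blue between 0.018 and 0.026 m and horizontal distance between pipe_steel and chock below 0.046 m and x of chock in the frame of tray_blue above 0 m and y of chock in the frame of tray_blue between -0.012 and 0.012 m and z of chock in the frame of tray_blue between 0.001 and 0.008 m and angle between each of chock, bolt_tin, tape_measure's own z axis and vertical below 0.1 rad and horizontal distance between bolt_tin and cork_disc below 0.013 m and z of bolt_tin in the frame of tray_red between 0.001 and 0.008 m and horizontal distance between tape_measure and orange_pad below 0.015 m and angle between the y axis of tape_measure and the x axis of tray_red, either way round below 0.25 rad and z of tape_measure in the frame of tray_red between 0.001 and 0.008 m and distance of pipe_white from where it was at the start of the episode below 0.02 m and linear speed of each of pipe_copper, pipe_steel, chock, tape_measure, bolt_tin below 0.01 m/s and angular speed of each of pipe_copper, pipe_steel, chock, tape_measure, bolt_tin below 0.1 rad/s).
It fails at once if the white plastic offcut is moved by more than 20 mm (distance of pipe_white from where it was at the start of the episode above 0.02 m).
It also fails if it takes over 131 s, if anything falls off the work surface, if the arm or the gripper's body presses on something with over 40 N, if the wrist force passes 120 N, or if a joint passes its speed limit or range.

## Working session

There is one attempt and no reset: what is moved stays moved. The work goes in short steps, each a Python script; the robot and the scene stay as the last script left them, time stands still between calls to the robot, and variables do not carry over. Pictures are saved under pics/ and viewed, about 12 in all and at most 16, crops included, and the job is handed in when it is done.

```bash
mkdir -p pics; ls
python3 - <<'E'
from plant import bot
import cv2
for n in ("top","scene"):
    cv2.imwrite(f"pics/{n}0.png",bot.camera(n)[:,:,::-1]); c=bot.get_calibration(n); print(n,c)
print(bot.get_calibration("wrist")); print(bot.read_state())
E
```

```text
pics
top {'fx': 486.4115510007631, 'fy': 486.4115510007631, 'cx': 328.5914203890753, 'cy': 235.61849545544393, 'view': array([[-1.25761721e-02, -9.99918166e-01, -2.34560480e-03,
        -2.22010576e+01],
       [ 9.80528121e-01, -1.27919858e-02,  1.95961651e-01,
        -5.30012011e+02],
       [-1.95975620e-01,  1.64515980e-04,  9.80608754e-01,
        -9.25058770e+02],
       [ 0.00000000e+00,  0.00000000e+00,  0.00000000e+00,
         1.00000000e+00]])}
scene {'fx': 530.6858346631395, 'fy': 530.6858346631395, 'cx': 315.448044902923, 'cy': 238.42302704921718, 'view': array([[ 6.28570907e-01, -7.77611744e-01,  1.47848390e-02,
        -3.39229509e+02],
       [ 5.10542750e-01,  4.26881129e-01,  7.46403780e-01,
        -2.92173411e+02],
       [-5.86723713e-01, -4.61619408e-01,  6.65329096e-01,
        -8.35372924e+02],
       [ 0.00000000e+00,  0.00000000e+00,  0.00000000e+00,
         1.00000000e+00]])}
{'fx': 371.64829954431775, 'fy': 371.64829954431775, 'cx': 316.7500120439914, 'cy': 242.31720970147225, 'T_tool_cam': array([[ 4.26255383e-04,  9.61936688e-01,  2.73272074e-01,
     
[... 247 characters left out ...]
0,
         1.00000000e+00]])}
{'t': 0.1, 'joint_pos': array([ 1.44008857e+00,  3.59260144e-01,  1.11548180e-02, -3.32490847e-04,
       -1.22407420e+00, -2.88115340e-01]), 'qvel': array([-0.00053226, -0.00251507,  0.00354142,  0.00060227, -0.00023779,
        0.00028945]), 'tau': array([-1.77419068e-03, -5.84165561e+01,  2.93755889e+01,  7.01548666e+00,
        1.02314207e-02, -4.79644996e-05]), 'tcp_pos': array([274.34282027, 616.26055178, 225.74958396]), 'eef_rot': array([ 9.78141400e-01, -2.07939654e-01, -1.01454234e-04,  7.01746964e-04]), 'contact_force': array([ 0.33024744, -0.03749064,  0.15364609]), 'moment': array([ 0.04512604, -0.02393473, -0.01186453]), 'width': 87.87610839018652}
```

View pics/top0.png

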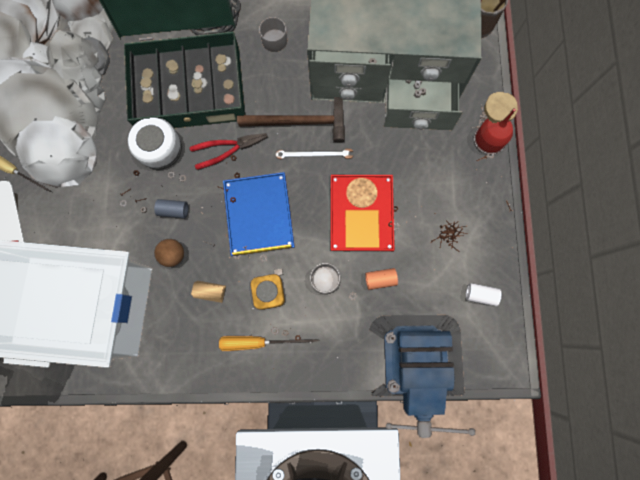

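View pics/scene0.png

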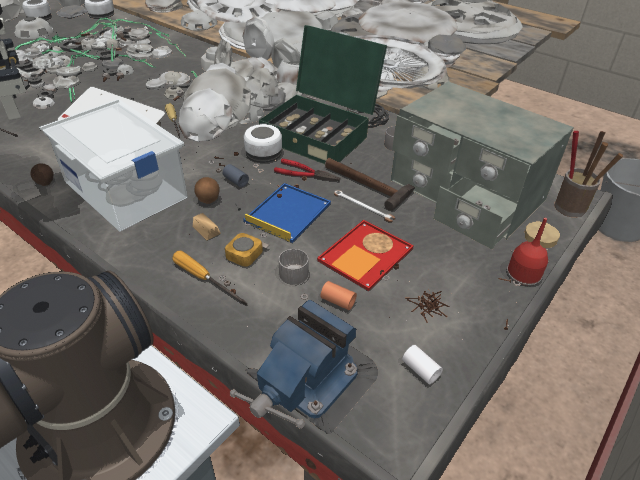

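```bash
cat > h.py <<'E'
import numpy as np, cv2, sys
from scipy.spatial.transform import Rotation as R
from plant import bot
def Q(yaw,tilt=0):
    "tool down; jaw axis (tool y) at world angle yaw (line); tilt about the jaw axis"
    y=np.array([np.cos(yaw),np.sin(yaw),0]); z=np.array([0,0,-1.]); x=np.cross(y,z)
    r=R.from_matrix(np.c_[x,y,z])
    return (R.from_rotvec(tilt*y)*r).as_quat()
def snap(name,fn=None):
    s=bot.read_state(); im=bot.camera(name)[:,:,::-1].copy()
    if fn: cv2.imwrite(f"pics/{fn}.png",im); np.savez(f"pics/{fn}.npz",p=s["tcp_pos"],q=s["eef_rot"])
    return im,(s["tcp_pos"],s["eef_rot"])
def ray(name,uv,pose=None):
    c=bot.get_calibration(name); uv=np.atleast_2d(uv).astype(float)
    a=(uv-[c["cx"],c["cy"]])/[c["fx"],c["fy"]]
    if name=="wrist":
        t=np.linalg.norm(a,axis=1,keepdims=True)+1e-9; d=np.c_[a*np.sin(t)/t,np.cos(t)]
        T=np.eye(4); T[:3,:3]=R.from_quat(pose[1]).as_matrix(); T[:3,3]=pose[0]; T=T@c["T_tool_cam"]
    else: d=np.c_[a,np.ones(len(a))]; T=np.linalg.inv(c["view"])
    return T[:3,3],(d*[1,-1,-1])@T[:3,:3].T
def plane(name,uv,z,pose=None):
    o,d=ray(name,uv,pose); return (o+d*((z-o[2])/d[:,2:]))[:,:2]
RG={"copper":((5,110,120),(12,220,255),18),"blue":((105,150,60),(120,255,255),4),"red":((0,215,120),(4,255,255),4),
    "orange":((14,150,180),(22,210,255),5),"tape":((20,180,90),(27,255,255),34)}
def blobs(im,lo,hi,amin=60):
    m=cv2.inRange(cv2.cvtColor(im,cv2.COLOR_BGR2HSV),np.array(lo),np.array(hi))
    m=cv2.morphologyEx(m,cv2.MORPH_CLOSE,np.ones((3,3)))
    cs=[c for c in cv2.findContours(m,cv2.RETR_EXTERNAL,cv2.CHAIN_APPROX_NONE)[0] if cv2.contourArea(c)>amin]
    return sorted(cs,key=cv2.contourArea)[::-1]
def rect(pts):
    "min-area rect of world points: centre, long side, short side, yaw of long side in (-90,90]"
    (c,(w,h),a)=cv2.minAreaRect(np.float32(pts))
    if w<h: w,h,a=h,w,a+90
    return np.round(c,1),round(w,1),round(h,1),round((a+89.99)%180-89.99,1)
E
python3 - <<'E'
from h import *
im=cv2.imread("pics/top0.png")
hsv=cv2.cvtColor(im,cv2.COLOR_BGR2HSV)
P=dict(blue=(258,205,4),red=(362,200,4),orange=(362,230,5),cork=(362,192,5),tape=(267,292,20),tin=(325,279,25),copper=(382,279,18),white=(484,295,18),steel=(171,209,18),chock=(208,292,13),boxtop=(127,270,120))
for n,(u,v,z) in P.items(): print(n,plane("top",(u,v),z).round()[0],hsv[v,u])
s=bot.read_state()
for i,p in enumerate([(430,200,230),(430,-80,230)]):
    bot.move_ptp(p,Q(np.pi/2)); print(bot.read_state()["t"],bot.read_state()["joint_pos"].round(2)); snap("wrist",f"w{i}")
E
```

```text
blue [608. 121.] [108 174 199]
red [ 616. -102.] [ 16 108 224]
orange [ 550. -100.] [ 19 164 245]
cork [ 634. -102.] [ 15 108 226]
tape [421.  98.] [ 30   8 126]
tin [445. -21.] [ 12   6 227]
copper [ 445. -137.] [ 13 122 245]
white [ 409. -343.] [110   3 249]
steel [598. 302.] [109  40 135]
chock [423. 219.] [ 17 102 223]
boxtop [456. 343.] [100  11 137]
1.95 [ 0.85  0.02 -0.41  0.   -1.14 -2.42]
3.0833 [ 0.27 -0.05 -0.47 -0.   -1.14 -1.84]
```

View pics/w0.png

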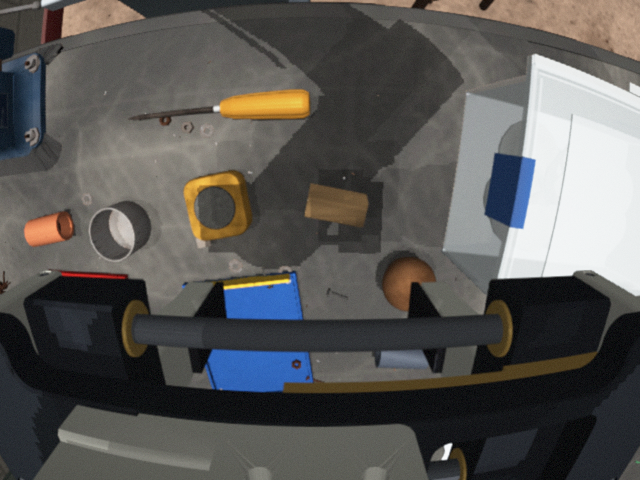

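View pics/w1.png

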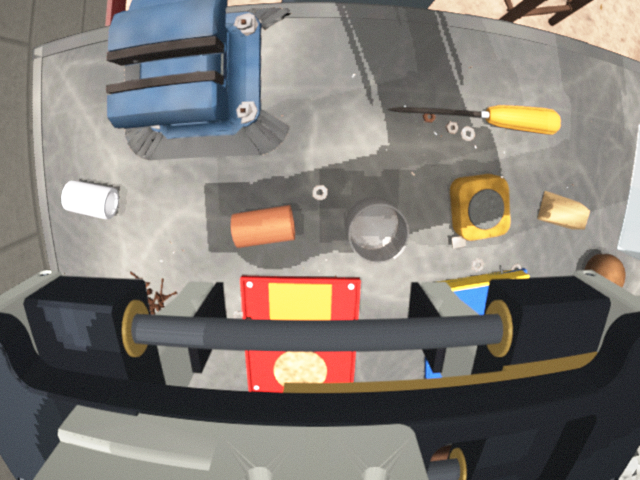

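Run:
```python
from h import *
a=[("scene0",205,226),("top0",208,292),("w0",337,205),("w1",565,210)]
cv2.imwrite("pics/c1.png",np.hstack([cv2.resize(cv2.imread(f"pics/{n}.png")[v-30:v+30,max(0,u-33):u+33],(198*1,180)) for n,u,v in a]))
```

```text
(no output)
```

View pics/c1.png

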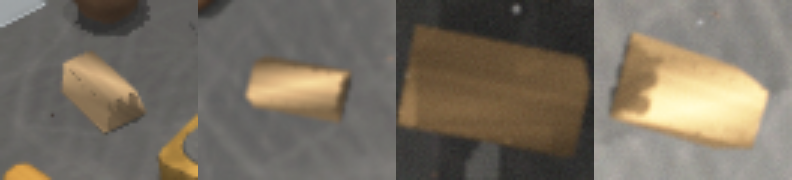

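Run:
```python
from h import *
for t in (-.8,-.6,-.45):
    try: bot.move_ptp((425,150,130),Q(np.pi,t)); break
    except bot.Unreachable: print("no",t)
im,p=snap("wrist","w2"); print(p,bot.read_state()["t"])
```

```text
(array([424.92041487, 150.09572986, 130.05002918]), array([ 0.65140862, -0.65126466, -0.27538644, -0.27510627])) 5.175
```

View pics/w2.png

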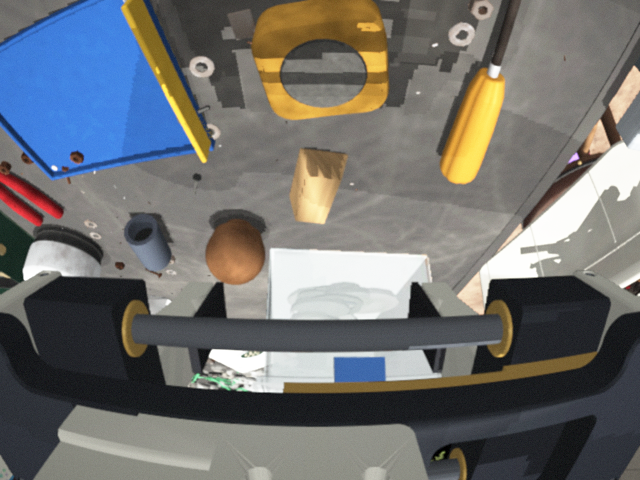

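Run:
```python
from h import *
im=cv2.imread("pics/w2.png")[140:230,275:365]
cv2.imwrite("pics/c2.png",cv2.resize(im,None,fx=6,fy=6,interpolation=cv2.INTER_CUBIC)[::-1,::-1])
```

```text
(no output)
```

View pics/c2.png

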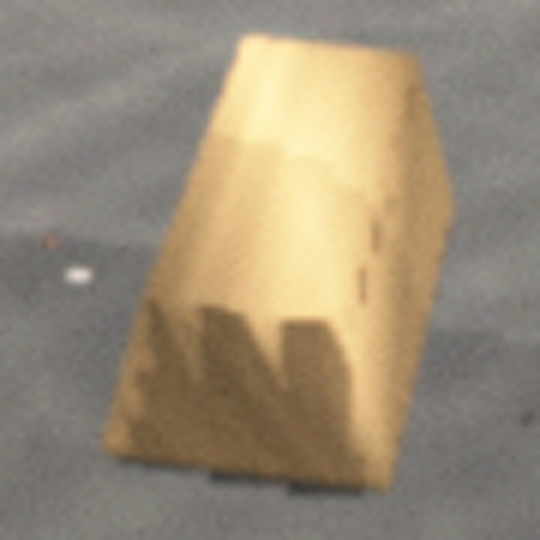

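```bash
cat > m.py <<'E'
from h import *
C={"blue":((104,150,60),(122,255,255),10,500),"red":((0,200,90),(6,255,255),10,400),"orange":((17,130,180),(23,200,255),5,300),
"copper":((3,90,90),(13,200,255),18,150),"tape":((18,170,60),(27,255,255),17,200),"chock":((12,60,60),(19,180,250),10,150),"steel":((106,30,40),(118,110,190),18,150),
"stop":((23,180,150),(31,255,255),26,30),"white":((0,0,225),(180,25,255),18,150),"cork":((10,60,150),(18,150,255),5,300)}
E
python3 - <<'E'
from m import *
for n,cam in (("top0","top"),("w0","wrist"),("w1","wrist")):
    im=cv2.imread(f"pics/{n}.png"); pose=None
    if cam=="wrist": z=np.load(f"pics/{n}.npz"); pose=(z["p"],z["q"]); im[270:]=0
    for k,(lo,hi,z,am) in C.items():
        for c in blobs(im,lo,hi,am*(1 if cam=="top" else 2))[:3]:
            b=cv2.boundingRect(c); r=rect(plane(cam,c[:,0],z,pose))
            if r[1]<230 and 300<r[0][0]<800: print(n,k,b,r)
E
```

```text
top0 blue (224, 173, 70, 79) (array([589.6, 120.5]), 162.8, 132.2, 7.2)
top0 orange (346, 211, 33, 36) (array([553.9, -99.5]), 75.7, 67.5, -0.8)
top0 orange (251, 275, 32, 33) (array([424. , 100.6]), 63.8, 60.0, 8.8)
top0 orange (219, 338, 45, 11) (array([320.2, 150.8]), 89.3, 19.7, 89.3)
top0 copper (345, 177, 35, 72) (array([586.2, -99.9]), 153.9, 71.5, -1.1)
top0 copper (366, 268, 32, 22) (array([ 445.7, -135.7]), 65.1, 35.7, -81.6)
top0 copper (155, 239, 26, 26) (array([506.5, 304.8]), 53.4, 50.0, 45.9)
top0 tape (252, 275, 32, 34) (array([422.4,  97.5]), 63.0, 59.5, 9.6)
top0 tape (220, 337, 44, 13) (array([320.4, 147.7]), 86.3, 23.4, 89.3)
top0 chock (346, 210, 33, 38) (array([552.8, -99.7]), 80.0, 67.8, -1.1)
top0 steel (155, 200, 33, 18) (array([599.3, 302.5]), 70.5, 35.0, 84.3)
top0 white (128, 118, 45, 42) (array([756.6, 355.9]), 95.1, 94.0, 10.5)
top0 cork (347, 178, 30, 29) (array([ 633.9, -100.9]), 62.5, 62.3, -1.1)
w0 blue (486, 154, 48, 74) (array([403.1, 419.1]), 79.5, 53.1, -6.0)
w0 orange (220, 90, 88, 25) (array([316.9, 146. ]), 90.6, 24.2, 89.9)
w0 orange (184, 17
[... 351 characters left out ...]
9, 92, 31) (array([319.6, 147.8]), 93.6, 31.0, 89.1)
w1 copper (230, 205, 65, 43) (array([ 445.4, -135.5]), 67.6, 37.5, -81.8)
w1 tape (451, 175, 58, 62) (array([419.8,  99.5]), 69.6, 63.7, -79.7)
w1 chock (449, 173, 62, 68) (array([423.8, 103.6]), 75.2, 74.5, -80.8)
w1 chock (537, 191, 53, 39) (array([426. , 225.6]), 83.4, 35.6, 79.2)
w1 steel (107, 8, 155, 131) (array([ 305.3, -205.2]), 192.0, 122.2, -59.5)
w1 white (61, 181, 57, 38) (array([ 411.1, -343.6]), 83.6, 36.7, 77.5)
w1 white (618, 125, 22, 126) (array([392.2, 339.3]), 175.5, 49.1, 11.3)
w1 white (121, 239, 35, 31) (array([ 477.7, -282. ]), 51.2, 34.1, -85.0)
w1 cork (230, 207, 64, 40) (array([ 449.6, -137.8]), 69.5, 37.2, -81.7)
```

```bash
cat >> m.py <<'E'
def meas(n,keys,im=None,pose=None):
    if im is None:
        im=cv2.imread(f"pics/{n}.png"); z=np.load(f"pics/{n}.npz"); pose=(z["p"],z["q"])
    im=im.copy(); im[272:]=0
    for k in keys:
        lo,hi,z,am=C[k]
        for c in blobs(im,lo,hi,am*2)[:2]:
            print(n,k,cv2.boundingRect(c),*rect(plane("wrist",c[:,0],z,pose)))
E
python3 - <<'E'
from m import *
for i,(p,k) in enumerate([((430,195,180),["chock","tape"]),((570,290,200),["steel"]),((560,120,230),["blue","stop"]),((570,-100,230),["red","orange","cork"])]):
    bot.move_ptp(p,Q(-np.pi/2)); im,ps=snap("wrist",f"v{i}"); meas(f"v{i}",k,im,ps)
print(bot.read_state()["t"],bot.read_state()["joint_pos"])
cv2.imwrite("pics/v_all.png",np.vstack([np.hstack([cv2.imread(f"pics/v{j}.png")[:280,:640:] for j in (a,a+1)]) for a in (0,2)])[::1,:][:, ::1] if 0 else cv2.resize(np.vstack([np.hstack([cv2.imread(f"pics/v{j}.png")[:280] for j in (a,a+1)]) for a in (0,2)]),(800,350),interpolation=cv2.INTER_AREA))
E
```

```text
v0 chock (385, 191, 72, 81) [418.1  93.9] 75.4 69.6 8.7
v0 chock (160, 109, 68, 68) [502.5 305.8] 65.5 61.6 87.7
v0 tape (387, 192, 71, 79) [420.9  96.3] 70.1 64.9 12.6
v1 steel (267, 166, 70, 44) [598.6 302. ] 62.7 35.7 83.9
v2 blue (241, 97, 145, 169) [588.8 120.1] 164.0 132.9 7.3
v2 stop (270, 254, 81, 14) [509.7 126.2] 83.9 6.5 -81.7
v3 red (254, 118, 129, 150) [ 587.8 -100.8] 158.8 131.3 -1.0
v3 orange (317, 189, 33, 25) [ 578.8 -117.4] 33.6 25.5 -89.7
v3 cork (288, 149, 62, 33) [ 613.5 -105. ] 64.0 27.4 -77.4
8.7417 [ 1.65686248e-01  1.99624687e-01 -2.00687158e-01 -1.06591638e-04
 -1.17082925e+00  1.40611737e+00]
```

View pics/v_all.png

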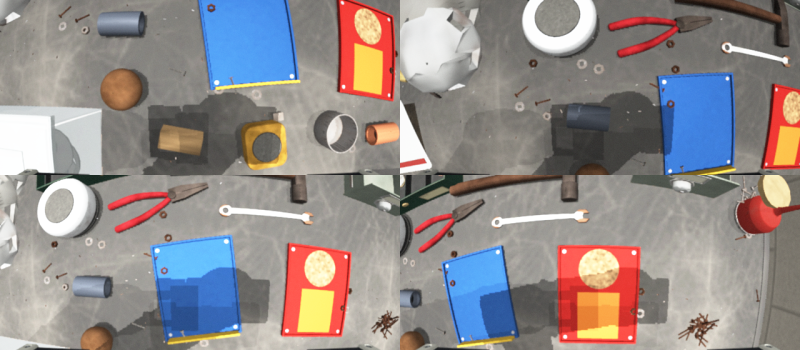

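Run:
```python
from m import *
im=cv2.imread("pics/v0.png"); z=np.load("pics/v0.npz"); ps=(z["p"],z["q"])
cr=im[185:265,240:340]; s=cv2.cvtColor(cr,cv2.COLOR_BGR2HSV)[:,:,1]
t,m=cv2.threshold(s,0,255,cv2.THRESH_OTSU); m=cv2.morphologyEx(m,cv2.MORPH_OPEN,np.ones((3,3)))
c=max(cv2.findContours(m,0,cv2.CHAIN_APPROX_NONE)[0],key=cv2.contourArea)+[240,185]
print("chock",t,cv2.boundingRect(c),[rect(plane("wrist",c[:,0],h,ps)) for h in (0,10)])
print("nut",plane("top",(233,200),6))
for n,cam,x,y in (("w1","wrist",378,231),("top0","top",325,279)):
    im=cv2.imread(f"pics/{n}.png"); z=np.load("pics/w1.npz"); ps=(z["p"],z["q"])
    g=cv2.resize(cv2.cvtColor(im[y-45:y+40,x-45:x+45],cv2.COLOR_BGR2GRAY),None,fx=4,fy=4,interpolation=cv2.INTER_CUBIC)
    r=(100,145) if n=="w1" else (52,80)
    h=cv2.HoughCircles(g,cv2.HOUGH_GRADIENT,1,30,param1=100,param2=20,minRadius=r[0],maxRadius=r[1])
    for q in h[0][:3]: print(n,q/4,plane(cam,(q[0]/4+x-45,q[1]/4+y-45),45,ps))
```

```text
chock 63.0 (252, 199, 74, 50) [(array([423.6, 219.9]), 66.3, 39.0, 79.2), (array([425.9, 219.1]), 64.3, 37.8, 79.2)]
nut [[619.3218848  174.49702447]]Traceback (most recent call last):
  File "<stdin>", line 13, in <module>
TypeError: 'NoneType' object is not subscriptable
```

```bash
cat >> m.py <<'E'
BC=np.array([586.8,119.9]); BY=np.radians(7.25); RC=np.array([588.5,-100.4]); RY=np.radians(-1.0)
def tray(c,a,x,y): return c+[np.cos(a)*x-np.sin(a)*y, np.sin(a)*x+np.cos(a)*y]
def st(tag):
    s=bot.read_state(); print(tag,round(s["t"],1),"p",s["tcp_pos"].round(1),"F",s["contact_force"].round(1),"w",round(s["width"],1)); return s
def pick(xy,deg,z,force=20,zc=130):
    q=Q(np.radians(deg)); bot.move_gripper(87); bot.move_ptp((*xy,zc),q); bot.line_to((*xy,z+30),250); bot.line_to((*xy,z),100)
    st("at"); bot.move_gripper(40,force); st("grip"); bot.line_to((*xy,zc),250); st("up")
def over(xy,deg,zs,zc=130):
    bot.move_ptp((*xy,zc),Q(np.radians(deg))); bot.line_to((*xy,zs+30),250); bot.line_to((*xy,zs),60); st("down")
def slide(c,a,x0,x1,z,lim=6,step=1.5):
    f0=bot.read_state()["contact_force"]; u=np.array([np.cos(a),np.sin(a)])
    for x in np.arange(x0,x1-1e-6,-step):
        bot.line_to((*tray(c,a,x,0),z),40); f=(bot.read_state()["contact_force"]-f0)[:2]@u
        if f>lim: break
    st(f"slid x={x:.1f} f={f:.1f}")
def release(w=75,zc=130):
    p=bot.read_state()["tcp_pos"]; bot.move_gripper(w); bot.line_to((p[0],p[1],p[2]+35),60); bot.line_to((p[0],p[1],zc),250); st("free")
E
python3 - <<'E'
from m import *
pick((445.5,-135.7),-81.8,5)
over(tray(BC,BY,-54,0),-82.75,9.5)
slide(BC,BY,-54,-63,9.3)
release()
im,ps=snap("wrist","a0")
E
```

```text
at 10.6 p [ 446.4 -135.7    6.1] F [0.6 0.2 0.1] w 86.8
grip 11.2 p [ 445.7 -135.7    5.3] F [-1.9  1.6  5.1] w 60.1
up 11.8 p [ 444.9 -135.6  129.7] F [-0.2 -1.1 -1.2] w 59.7
down 14.0 p [533.  113.1   9.1] F [-1.   0.3 -1.4] w 59.8
slid x=-60.0 f=10.1 15.3 p [529.6 113.1   9.9] F [ 9.5 -1.4 -5.2] w 59.8
free 17.1 p [529.6 113.2 130.5] F [-0.5 -0.2 -0.7] w 75.2
```

Run:
```python
from m import *
pick((598.6,302),-96.1,5)
bot.move_ptp((*tray(BC,BY,-12,0),130),Q(np.radians(-82.75))); im,ps=snap("wrist","a1"); meas("a1",["copper"],im,ps)
```

```text
at 19.4 p [598.9 302.2   5.7] F [-0.1 -0.7  0.4] w 86.9
grip 19.9 p [598.7 302.1   5.3] F [-0.6  0.6  2.8] w 59.8
up 20.6 p [598.3 301.9 130.3] F [-0.4  1.1 -1.3] w 59.8
```

View pics/a1.png

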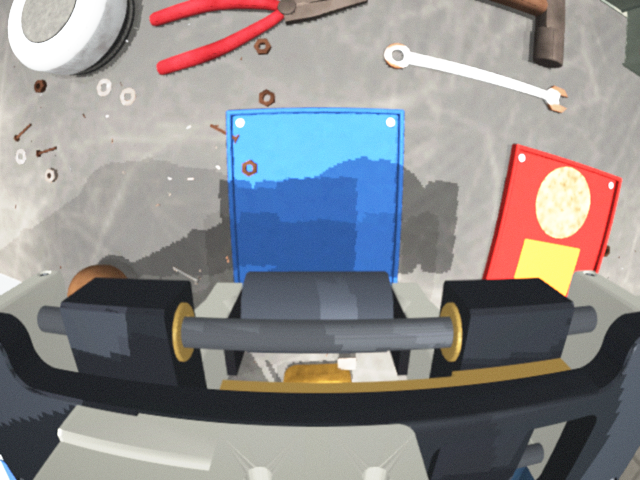

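Run:
```python
from m import *
over(tray(BC,BY,-14,0),-82.75,9.5)
slide(BC,BY,-14,-27,9.3)
release()
pick((424.5,219.5),-100.8,4)
bot.move_ptp((480,-20,150),Q(np.radians(-82.75))); 
snap("top","t1"); im,ps=snap("wrist","a2")
cv2.imwrite("pics/t1c.png",cv2.resize(cv2.imread("pics/t1.png")[150:320,200:420],None,fx=3.5,fy=3.5,interpolation=cv2.INTER_CUBIC))
```

```text
down 22.8 p [572.7 118.    9.1] F [ 0.2  0.2 -1.8] w 59.8
slid x=-26.0 f=7.9 25.1 p [563.6 117.2  10.3] F [ 8.6 -2.8 -1.4] w 60.1
free 26.9 p [563.6 117.4 130.5] F [ 0.3  0.8 -0.1] w 75.2
at 29.1 p [425.1 220.    4.9] F [0.4 1.1 0. ] w 86.9
grip 29.6 p [424.6 219.7   4.3] F [-1.1  0.2  4.5] w 59.9
up 30.3 p [424.  219.2 129.7] F [ 0.5  0.1 -3.2] w 60.1
```

View pics/t1c.png

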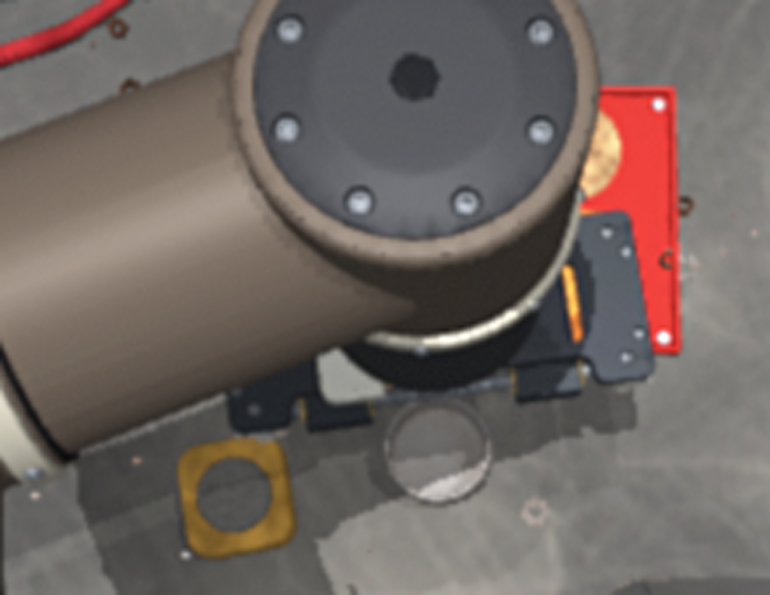

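Run:
```python
from m import *
over(tray(BC,BY,19,0),-82.75,8.6)
slide(BC,BY,19,6,8.6,lim=5)
release()
bot.move_ptp((540,115,230),Q(-np.pi/2)); im,ps=snap("wrist","a3")
bot.move_ptp((430,-20,200),Q(-np.pi/2)); snap("wrist","a4"); snap("scene","s1"); st("")
a=cv2.imread("pics/a3.png")[100:290,200:430]; b=cv2.imread("pics/a4.png")[60:290]; c=cv2.imread("pics/s1.png")[150:300,180:440]
f=lambda i,w: cv2.resize(i,(w,int(i.shape[0]*w/i.shape[1])))
pad=lambda i,h: cv2.copyMakeBorder(i,0,h-i.shape[0],0,0,0)
A,Cc=f(a,400),f(c,400); h=max(len(A),len(Cc)); cv2.imwrite("pics/x1.png",np.vstack([np.hstack([pad(A,h),pad(Cc,h)]),f(b,800)[:600-h]]))
```

```text
down 33.3 p [605.5 122.3   8.1] F [-0.1  0.6 -1. ] w 60.1
slid x=7.0 f=9.2 35.5 p [596.1 121.4   9.5] F [ 9.5 -1.6 -3. ] w 59.7
free 37.3 p [596.2 121.5 130.6] F [-0.6  0.1 -1.5] w 75.1
 38.7 p [430.6 -19.7 199.7] F [ 0.9 -0.  -0.3] w 75.3
```

View pics/x1.png

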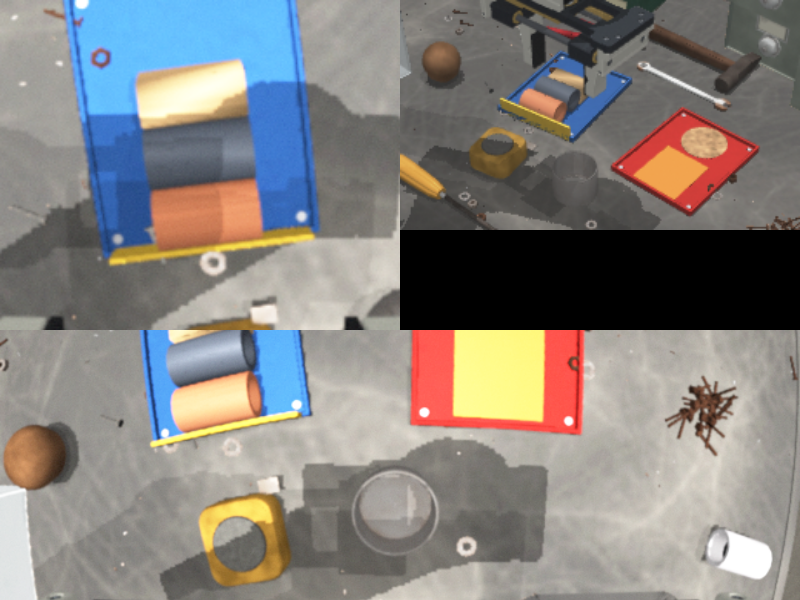

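Run:
```python
from m import *
z=np.load("pics/a4.npz"); ps=(z["p"],z["q"])
print(plane("wrist",[(316,205.6)],45,ps),plane("wrist",[(196,228)],34,ps),plane("wrist",[(268/1.25,(484-330)/1.25+60)],8,ps), plane("wrist",[(361,205.6),(281-10,205.6)],45,ps))
t=plane("wrist",[(316,205.6)],45,ps)[0]
print("top",plane("top",[(325,276)],45))
pick(t,-90,8)
over(tray(RC,RY,44.5,0),-91,12.3)
release(82)
```

```text
[[446.24810009 -20.77899553]] [[424.34875474  90.96664029]] [[462.65822496  77.76464244]] [[446.38691312 -59.45224778]
 [446.42297474  17.91062709]]
top [[449.23160509 -20.80351091]]
at 40.6 p [447.1 -20.5   9.2] F [ 0.   0.  -0.5] w 87.1
grip 41.2 p [446.5 -20.6   8.3] F [-1.5  0.8  5.5] w 59.2
up 41.8 p [445.8 -20.8 129.8] F [ 0.5 -0.4 -1.9] w 59.1
down 43.8 p [ 632.6 -101.2   12. ] F [-1.4 -0.2  1.3] w 59.2
free 45.6 p [ 632.8 -101.1  130.7] F [-0.3 -0.1 -0.9] w 82.3
```

Run:
```python
from m import *
pick((422,97.5),-80.4,8,force=25)
over(tray(RC,RY,-40,0),-91,12.3)
release(76)
bot.move_ptp((540,-100,230),Q(-np.pi/2)); snap("wrist","b0")
bot.move_ptp((420,250,300),Q(-np.pi/2)); snap("top","b1"); snap("scene","b2"); st("")
f=lambda n,y,x: cv2.resize(cv2.imread(f"pics/{n}.png")[y:y+150,x:x+200],(400,300),interpolation=cv2.INTER_CUBIC)
cv2.imwrite("pics/x2.png",np.vstack([np.hstack([f("b0",120,220),f("b1",150,210)]),np.hstack([f("b2",170,230),f("b1",230,350)])]))
```

```text
at 48.1 p [422.7  97.9   8.9] F [ 0.5 -0.1 -0.3] w 87.0
grip 48.6 p [422.2  97.7   8.3] F [-0.9  1.3  6.3] w 61.5
up 49.3 p [421.4  97.3 129.6] F [ 0.6  0.3 -2.3] w 61.3
down 51.3 p [548.2 -99.7  12. ] F [-1.7  1.4  1.5] w 61.6
free 53.1 p [548.2 -99.6 130.5] F [-1.   0.2 -0.5] w 76.0
 55.1 p [420.4 249.2 299.6] F [-0.5 -0.9  0.2] w 75.8
```

View pics/x2.png

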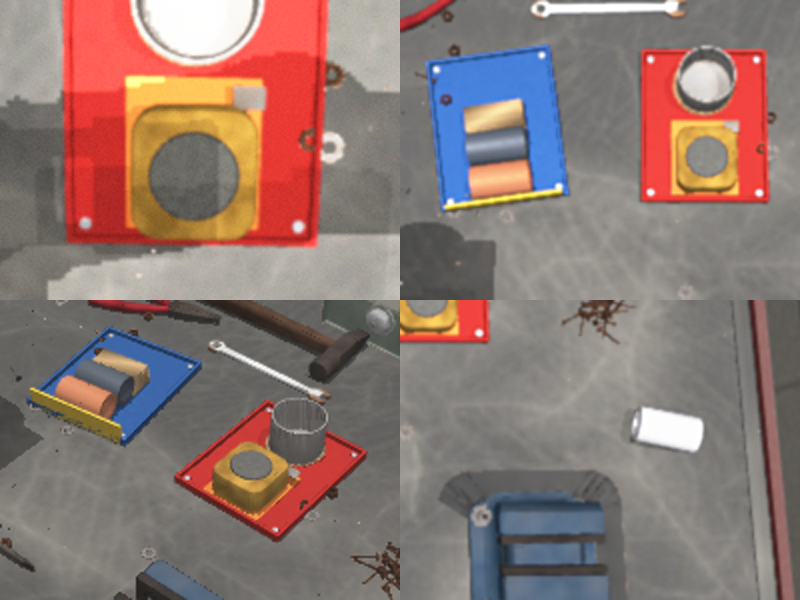

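Run:
```python
from m import *
im=cv2.imread("pics/b1.png"); im0=cv2.imread("pics/top0.png")
def loc(p,c,a):
    d=p-c; return np.round([np.cos(a)*d[0]+np.sin(a)*d[1],-np.sin(a)*d[0]+np.cos(a)*d[1]],1)
for k,w in (("copper",(210,225,90,60)),("steel",(220,205,70,40)),("tape",(330,200,80,60))):
    m=np.zeros_like(im); x,y,ww,h=w; m[y:y+h,x:x+ww]=im[y:y+h,x:x+ww]; lo,hi,z,_=C[k]
    r=rect(plane("top",blobs(m,lo,hi)[0][:,0],22 if k!="tape" else 21)); b,a=(RC,RY) if k=="tape" else (BC,BY)
    print(k,r,"in tray",loc(r[0],b,a))
print("tin rim",loc(plane("top",(210+306/2,150+77/2),49)[0],RC,RY))
for i in (im0,im):
    i=i.copy(); i[:,:440]=0; i[:250]=0; i[330:]=0; print("white",cv2.boundingRect(blobs(i,(0,0,200),(180,60,255))[0]))
bot.close_job()
```

```text
copper (array([531. , 113.5]), 62.2, 34.8, -82.8) in tray [-56.2   0.7]
steel (array([565.4, 117.9]), 63.4, 32.4, -82.7) in tray [-21.5   0.7]Traceback (most recent call last):
  File "<stdin>", line 7, in <module>
IndexError: list index out of range
```

Run:
```python
from m import *
im=cv2.imread("pics/b1.png"); im0=cv2.imread("pics/top0.png")
pad=plane("top",(362,229.5),5)[0]
print("tin rim - cork",plane("top",(210+306/2,150+77/2),49)[0]-[633.5,-101], "tape top centre - pad",plane("top",(210+307/2,150+158/2),38)[0]-[553.4,-99.7])
for i in (im0,im):
    i=i.copy(); i[:,:440]=0; i[:250]=0; i[330:]=0; print("white",cv2.boundingRect(blobs(i,(0,0,200),(180,60,255))[0]))
bot.close_job()
```

```text
tin rim - cork [-5.26529045  0.02510996] tape top centre - pad [-7.96534929 -0.8454022 ]
white (469, 284, 32, 21)
white (466, 284, 36, 22)
the job is handed in; nothing more can be done
```

Both kits are made up and the job is handed in, at about 55 s of the 131 s allowed. No verdict was reported, and every position below is my own measurement.

- **Blue tray:** I slid the copper offcut until it met the yellow stop, the steel one until it met the copper, and the chock until it met the steel.
    - **Sideways and square:** the last image puts both pipes about 1 mm off centre and square to the tray. The chock was about 0.3 mm off centre at release and stands on its foot.
    - **Along the tray:** the copper measures x ≈ -56 mm by the last image and -58 mm at release, though touching the stop should give -61 mm. The few millimetres' difference is about calibration error and inside the -65 to -51 mm limits. The steel is at about -22 mm and the chock at about +9 mm.
- **Red tray:** the tin stands about 5 mm from the cork disc's centre (limit 13 mm). The tape measure lies flat along the tray. Its body centre is about 8 mm from the pad centre, of which 5 mm is intended because its origin is offset, so its origin is about 3 mm off (limit 15 mm).
- **White offcut:** it was never touched. Its outline in the top view was the same before and after, apart from 1–4 pixels at the mask's edges.

One automatic check failed: in my first end check the colour mask did not find the tape measure. I read the tape and tin centres from the picture by eye instead, so those two figures are the coarsest.

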